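# Hold the coin meter's timer dial on its third click with the service rod

### The arm

A 6-joint arm with a two-finger parallel gripper is mounted at the origin on the work surface. World frame = base frame: x ahead of the robot, y to its left, z up, the work surface at z = 0. Lengths are in m, angles in degrees, forces in N, time in s.
With the tool pointing down it reaches from about 0.4 to 0.825 m from the base axis. Payload 7 kg.
Tool frame: the origin (TCP) lies between the finger pads; the fingertips stand 11 mm ahead of it and the grasp point (between the pads) lies 8 mm behind it; z points along the fingers, y is the direction in which the jaws open and shut (so a half turn about z gives the same grasp; the last joint's range is limited). The gripper opens to 88 mm and grips with 3 to 60 N. Pads are 19 mm wide; open, the fingers measure 130 mm over their backs; the gripper's body (78 mm by 193 mm) begins 47 mm behind the grasp point.
Start: joints at [86.465, 20.546, 0.682, 0, -70.136, -16.507], TCP at [0.231, 0.634, 0.205] pointing down, gripper open.
Joint ranges: [-176.03, 176.03], [-82.01, 121.73], [-58.28, 71.71], [-173.87, 95.51], [-174.79, -0.11], [-173.66, 173.66]. Speed limits (degrees/s): [136.94, 136.94, 172.46, 180, 180, 180].

### API

Orientations are given as [roll, pitch, yaw] about the fixed x, y, z axes, in that order (R = Rz(yaw) Ry(pitch) Rx(roll)).
In Python, from plant import r gives the robot as it stands.
- The arm moves only by the shell command python3 -m inch 'ROWS' [OPENING] [FORCE]. ROWS is JSON, a list of rows, each an object of numbers: "x", "y", "z": the shift along the tool's x, y, z as a fraction of full scale; "yaw": the turn about the tool's z as a fraction of full scale. In form: [{"x": .., "y": .., "z": .., "yaw": ..}, ...]. A call has 1 to 5 rows; each row shifts and turns the pose as measured when the row begins, along the tool's axes as they then stand; what a row does not reach is not made up. Full scale, the value 1, is 0.025 m for a shift and 4 degrees for a turn. A row lasts 1/12 s, in which the tool goes at most 41.7 mm and 7.16 degrees, less where a joint would pass 70% of its speed; a pose out of reach is approached as far as the arm can. A call with a number of a shift or a turn outside -1 to 1 is refused whole. A call with a gripper value outside its range is refused whole. OPENING is the opening, from -1 (shut) to 1 (fully open), set as the call begins (- or left out, the last holds). The fingers move at their own pace and stop on an object; FORCE is the grip in N (left out, the last holds). Time passes only in rows, so rows that do not move let the fingers close. It gives the time, the measured TCP pose, the force and the opening at its end, in the units of the state.
- r.get_state(): the state, without advancing time (a new reading comes with each control period).
- r.capture(name): name is "scene" or "top" or "wrist"; returns (picture, depth): 400x640x3 uint8, red, green, blue; 400x640 float32, m along the optical axis (not along the pixel's ray), 0 where there is no reading.
- r.camera_info(name): a dict with "mtx" (3x3 intrinsics, pixels), "k1" (the pictures are not rectified: a ray, as slopes to the right and down, at radius r is drawn at 1 + k1 r^2 times it, then the intrinsics apply), "pose" (4x4, takes a point from camera to world coordinates). Camera axes: x right, y down, z forward; pixel columns grow to the right and rows downward; lengths in m; the calibration is good to about 2 mm. A picture is of the moment at which its call begins: read the wrist's pose just before it. camera_info takes no time and is no camera call; for the wrist camera it gives the pose at the moment of the call.
- r.close_job(): hands the job in, once; it reports no verdict.
The state is a dict: "time_s": time; "joints": joint angles; "qd": joint speeds; "joint_torque": joint torques, N m; "tcp_pos": TCP position; "eef_rot": TCP orientation; "contact_force": force on the tool from outside, world axes, zero at the start; "moment": the same for the moment, N m; "gripper_width": finger opening in m.
Only numpy, scipy, OpenCV 4.12 (cv2) and the standard library are available. Lean on these libraries where they do the work, as an engineer would, in place of code of your own. Each camera call takes 0.05 s, during which the arm holds its last target. There are 200 camera calls.

### The job

Take the service rod out of its holder and lower it all the way through the eye in the timer dial's crank on the coin meter, the dial still at rest. With the rod, push the dial clockwise past two clicks to the third, its crank pointing at the three pips, and finish while holding it there against its spring, gripping the rod, fully in the eye, the gripper clear of the crank. Leave the bottle, mug and padlock alone.

Things in the scene. Friction and masses are not known exactly. Their poses are not given: they have to be found in the camera images.
- rod: Loose service rod, standing upright in the holder, about 120 g. Black square handle 20 x 20 mm across, 70 mm tall; below it a round steel shank 12 mm in diameter and 50 mm long, its last 8 mm tapered to 5 mm. Origin on the axis at the shoulder, where handle meets shank; z points up along the handle; x and y are square to the handle's flats.
- rod_tip (a point): Lower end of the rod's shank, 50 mm below the shoulder.
- holder: Grey block 70 x 70 x 60 mm, fixed to the surface, with a 14 mm hole 54 mm deep in the middle of its top; the rod's shoulder rests on its top. It may stand left or right of the meter. Origin: centre of its underside.
- meter: Coin meter fixed to the surface: steel plate 220 x 200 x 8 mm, cream housing on it, top 63 mm high. Its -x side is its front (towards the robot). In front a grey arc scale, 98 to 118 mm from the dial axis, top 83 mm high; white marks: a line at rest, then 1, 2 and 3 pips at the stations; below it three sprung plungers that the rod's shank clicks past. Origin: on the dial axis, underside.
- dial_axis (a point): Point on the dial's vertical turning axis, at the height of the crank's upper face (83 mm above the surface).
- crank: Flat steel crank arm on the dial, 34 mm wide, 8 mm thick, upper face 83 mm above the surface, free space below its eye, a 16 mm through-hole centred 75 mm from the dial axis. Dial cap in the middle: black, 56 mm in diameter, top 94 mm above the surface. Origin on the dial axis at the surface; the arm points along -x of this frame, which turns with the dial.
- eye (a point): Centre of the eye, on the crank's upper face. When the rod is fully in, the rod's origin (shoulder) lies on it. Moves with the dial.
- dial (a joint): Timer dial angle, rad: 0 at rest, growing clockwise seen from above. The rod clicks past sprung plungers at 0.17, 0.52 and 0.87; the stations just after them are at 0.35, 0.70 and 1.05 (crank points at 1, 2, 3 pips). Hard stop at 1.12. Pushing at the eye takes 4 to 6 N, up to about 8 N at a plunger; let go, its spring drives it back, the clicks do not hold it.
- detergent: White plastic bottle, 66 mm diameter, 160 mm tall, standing. Bystander. Origin: centre of its underside.
- mug: White mug, 76 mm diameter, 85 mm tall, standing. Bystander. Origin: centre of its underside.
- padlock: Brass padlock lying flat, body 45 x 40 x 20 mm with a steel shackle. Bystander. Origin: centre of the body's underside.
Not all that is in view belongs to the job. Of the things that look like the rod, the smaller one is meant.

How it is judged (in metres and radians):
On the way, in this order (a step that is already met when the one before it is completed fails the run):
1. the rod is fully in the eye, the dial still about at rest (distance between rod and eye below 0.007 m and angle between the z axis of rod and the z axis of crank, either way round below 0.15 rad and value of joint dial below 0.2 rad), for 0.2 s.
2. the dial is at the third click, pushed by the rod in the eye (value of joint dial above 0.96 rad and distance between rod and eye below 0.01 m and contact force between rod and crank above 1.5 N), for 0.3 s.
At the end, for the whole second after the job is handed in: The dial stays at the third station (0.96 to 1.14 rad), pushed by the upright (0.2 rad), still rod in the eye (over 1.5 N; shoulder within 10 mm of the eye's centre), which the fingers grip (over 2 N); fingers and arm do not touch the crank (all of step 2 and value of joint dial below 1.14 rad and angle between the z axis of rod and the z axis of crank, either way round below 0.2 rad and contact force between the fingers and rod above 2 N and contact force between each of the arm, the fingers and crank below 0.5 N and linear speed of rod below 0.02 m/s); the arm keeps its last pose, push and grip.
It fails at once if the bottle is shifted by more than 30 mm or tipped (distance of detergent from where it was at the start of the episode above 0.03 m or angle between detergent's own z axis and vertical above 0.3 rad).
It fails at once if the mug is shifted by more than 30 mm or tipped (distance of mug from where it was at the start of the episode above 0.03 m or angle between mug's own z axis and vertical above 0.3 rad).
It fails at once if the padlock is shifted by more than 30 mm (distance of padlock from where it was at the start of the episode above 0.03 m).
It also fails if it takes over 51 s, if anything falls off the work surface, if the arm or the gripper's body presses on something with over 40 N, if the wrist force passes 120 N, or if a joint passes its speed limit or range.

## Working session

There is one attempt and no reset: what is moved stays moved. The work goes in short steps, Python scripts to look and compute and a shell command to move; the robot and the scene stay as the last step left them, time stands still between calls to the robot, and variables do not carry over. Pictures are saved under pics/ and viewed, about 8 in all and at most 12, crops included, and the job is handed in when it is done.

```bash
ls; mkdir -p pics; cat > h.py <<'E'
import numpy as np, cv2
from plant import r
def snap(n,f=None):
    ci=r.camera_info(n); im,d=r.capture(n); im=np.array(im)
    if f: cv2.imwrite('pics/'+f,cv2.cvtColor(im,cv2.COLOR_RGB2BGR))
    return im,np.array(d),ci
def rays(ci,uv):
    K=np.array(ci['mtx'],float); uv=np.asarray(uv,float).reshape(-1,2)
    p=(uv-K[[0,1],[2,2]])/K[[0,1],[0,1]]; q=p.copy()
    for _ in range(20): q=p/(1+ci['k1']*(q**2).sum(1,keepdims=True))
    T=np.array(ci['pose']); return T[:3,3],np.c_[q,np.ones(len(q))]@T[:3,:3].T
def onz(ci,uv,z):
    o,d=rays(ci,uv); return o+d*((z-o[2])/d[:,2:])
def cloud(ci,d):
    v,u=np.mgrid[:d.shape[0],:d.shape[1]]
    o,D=rays(ci,np.c_[u.ravel(),v.ravel()]); return (o+D*d.reshape(-1,1)).reshape(d.shape+(3,))
E
python3 - <<'E'
from h import *
print(r.get_state())
for n in('top','scene'):
    im,d,ci=snap(n,n+'1.png'); np.savez(n+'1',im=im,d=d,K=ci['mtx'],k1=ci['k1'],pose=ci['pose']); print(n,ci)
E
```

```text
pics
{'time_s': 0.0, 'joints': array([ 8.64659736e+01,  2.05897270e+01,  6.32161160e-01, -2.05968403e-02,
       -7.01355691e+01, -1.65078177e+01]), 'qd': array([-0.04553177, -0.00363092,  0.01457893, -0.04582935, -0.08750376,
       -0.02434869]), 'joint_torque': array([ 2.01142997e-03, -5.82726932e+01,  2.93052131e+01,  6.99669465e+00,
        7.07954750e-03, -1.52750772e-04]), 'tcp_pos': array([0.23116103, 0.63360894, 0.20432825]), 'eef_rot': array([ 1.79905202e+02, -7.90233969e-03, -2.00488521e+01]), 'contact_force': array([ 0.3056876 , -0.47977819, -0.12558534]), 'moment': array([ 0.04289283,  0.04711839, -0.0021281 ]), 'gripper_width': 0.08785309433675743}
top {'mtx': array([[408.1407614 ,   0.        , 322.35139092],
       [  0.        , 408.1407614 , 206.84669745],
       [  0.        ,   0.        ,   1.        ]]), 'k1': -0.029072497913485245, 'pose': array([[ 0.13522874, -0.97036073,  0.20028291,  0.29054727],
       [-0.99080976, -0.13181768,  0.03033338, -0.0144895 ],
       [-0.00303349, -0.20254421, -0.97926842,  1.15115048],
       [ 0.        ,  0.        ,  0.        ,  1.        ]])}
scene {'mtx': array([[364.8035311 ,   0.        , 314.37061641],
       [  0.        , 364.8035311 , 196.68114673],
       [  0.        ,   0.        ,   1.        ]]), 'k1': -0.0567706981576099, 'pose': array([[ 0.11974977,  0.5253139 , -0.84244009,  1.18040473],
       [ 0.99266649, -0.04922544,  0.11040878, -0.09667811],
       [ 0.01652978, -0.84948347, -0.52735624,  0.51195205],
       [ 0.        ,  0.        ,  0.        ,  1.        ]])}
```

View pics/top1.png

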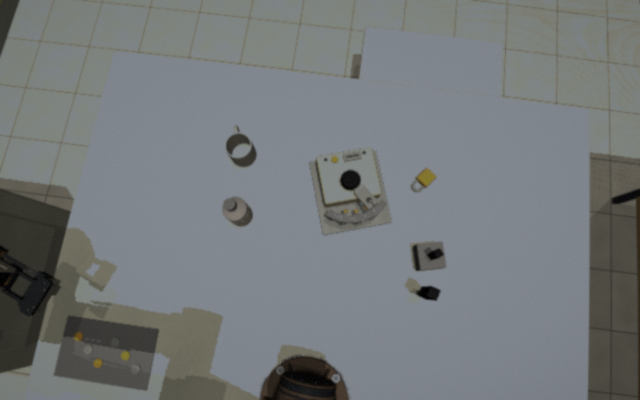

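View pics/scene1.png

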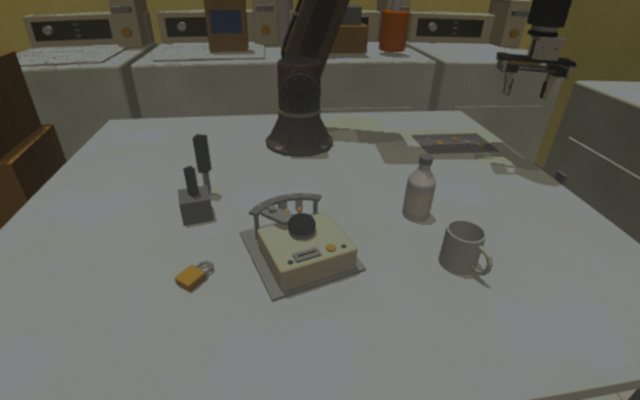

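Top view shows the meter, with its dial cap at (350,180), the crank towards (370,200) and the arc scale in front. The holder with the smaller rod is at (429,256). The larger decoy stands alone at (428,293), the padlock is at (426,178), and the bottle and mug are on the left. I'll measure next.

```bash
python3 - <<'E'
from h import *
z=np.load('top1.npz'); im,d=z['im'],z['d']; ci=dict(mtx=z['K'],k1=float(z['k1']),pose=z['pose'])
P=cloud(ci,d)
for nm,(u,v) in dict(cap=(350,180),housing=(335,170),plate=(318,190),holder=(422,262)).items():
    print(nm,P[v,u].round(3), im[v,u])
# cap: dark blob
g=im.max(2)
m=np.zeros(g.shape,np.uint8); m[165:198,333:370]=(g[165:198,333:370]<45)
n,l,s,c=cv2.connectedComponentsWithStats(m); k=1+s[1:,4].argmax(); print('cap',s[k],c[k],onz(ci,c[k],.094))
H=P[230:290,395:450].reshape(-1,3)
for lo,hi in((.05,.07),(.09,.125),(.126,.16)):
    q=H[(H[:,2]>lo)&(H[:,2]<hi)]; print(lo,len(q),q.mean(0) if len(q) else'', q.min(0) if len(q) else'',q.max(0) if len(q) else '')
m=np.zeros(g.shape,np.uint8); m[235:282,400:455]=(g[235:282,400:455]<45)
n,l,s,c=cv2.connectedComponentsWithStats(m); print(s,c)
c=cv2.resize(cv2.cvtColor(im,cv2.COLOR_RGB2BGR)[140:310,300:450],None,fx=3.5,fy=3.5,interpolation=cv2.INTER_CUBIC)
cv2.imwrite('pics/topcrop.png',cv2.convertScaleAbs(c,alpha=1.6))
E
```

```text
cap [ 0.589 -0.045  0.098] [16 17 18]
housing [ 0.622 -0.001  0.06 ] [129 136 134]
plate [0.571 0.04  0.01 ] [116 116 110]
holder [ 0.401 -0.263  0.061] [100  98  94]
cap [341 171  19  19 281] [349.95017794 179.74377224] [[ 0.59026842 -0.04505177  0.094     ]]
0.05 585 [ 0.42122785 -0.28335881  0.05969922] [ 0.38231947 -0.32671206  0.05048649] [ 0.46416039 -0.24637242  0.06924207]
0.09 50 [ 0.39652729 -0.27577911  0.10707124] [ 0.32916812 -0.28647171  0.09022418] [ 0.43510421 -0.26125141  0.12475563]
0.126 73 [ 0.40675478 -0.28210223  0.13223498] [ 0.32893196 -0.29658776  0.12633332] [ 0.43478146 -0.26114233  0.15803628]
[[     0      0    640    400 255807]
 [   413    246      7     24     85]
 [   427    249     16     11    108]] [[319.41940995 199.45773181]
 [415.85882353 257.54117647]
 [434.5462963  253.93518519]]
```

View pics/topcrop.png

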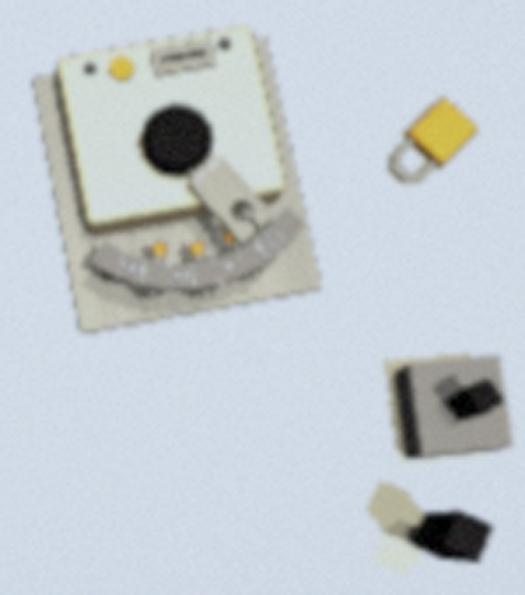

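```bash
python3 - <<'E'
from h import *
z=np.load('top1.npz'); im,d=z['im'],z['d']; ci=dict(mtx=z['K'],k1=float(z['k1']),pose=z['pose'])
P=cloud(ci,d); H=P[280:305,400:445].reshape(-1,3); H=H[H[:,2]>.1]; print('decoy',H[:,2].max(), H[H[:,2]>H[:,2].max()-.02].mean(0), H.min(0),H.max(0))
H=P[238:275,410:450].reshape(-1,3); H=H[(H[:,2]>.118)]; print('rod',len(H),np.median(H,0),H.min(0),H.max(0))
for n,(a,b,c,e) in dict(bottle=(190,230,215,255),mug=(125,170,215,260)).items():
    H=P[a:b,c:e].reshape(-1,3); H=H[H[:,2]>.07]; print(n,H.mean(0),H[:,2].max())
# arm direction estimate from crop pixel of eye
print('eye px',onz(ci,[300+243/3.5,140+212/3.5],.083))
print('rod top px',onz(ci,[300+485/3.5,140+394/3.5],.13))
E
python3 -m inch '[{"z":-1},{"z":-1},{"z":-1},{"x":1,"y":0.9},{"x":1,"y":0.9}]' 1
```

```text
decoy 1.1511504759919273 [ 0.29054727 -0.0144895   1.15115048] [ 0.29054727 -0.28616189  0.10026655] [ 0.3372684  -0.0144895   1.15115048]
rod 74 [ 0.42196699 -0.28551845  0.12934476] [ 0.29054727 -0.29658776  0.12035005] [ 0.43510421 -0.0144895   1.15115048]
bottle [0.46359557 0.2373733  0.13075158] 1.1511504759919273
mug [0.64415757 0.26710556 0.10899088] 1.1511504759919273
eye px [[ 0.54302214 -0.10415209  0.083     ]]
rod top px [[ 0.42279847 -0.28674566  0.13      ]]validation failed for argument at $[0]...
```

```bash
python3 -m inch '[{"x":0,"y":0,"z":-1,"yaw":0},{"x":0,"y":0,"z":-1,"yaw":0},{"x":0,"y":0,"z":-1,"yaw":0},{"x":1,"y":0.9,"z":0,"yaw":0},{"x":1,"y":0.9,"z":0,"yaw":0}]' 1
```

```text
time_s: 0.52
tcp_pos: [0.2604, 0.575, 0.2762]
eef_rot: [179.3, -0.1, -19.8]
contact_force: [1.0, -0.1, -1.3]
gripper_width: 0.0878
```

```bash

python3 -m inch '[{"x":1,"y":0.9,"z":0,"yaw":0},{"x":1,"y":0.9,"z":0,"yaw":0},{"x":1,"y":0.9,"z":0,"yaw":0},{"x":1,"y":0.9,"z":0,"yaw":0},{"x":1,"y":0.9,"z":0,"yaw":0}]' | head -2
python3 -m inch '[{"x":1,"y":0.9,"z":0,"yaw":0},{"x":1,"y":0.9,"z":0,"yaw":0},{"x":1,"y":0.9,"z":0,"yaw":0},{"x":1,"y":0.9,"z":0,"yaw":0},{"x":1,"y":0.9,"z":0,"yaw":0}]' | head -2
python3 -m inch '[{"x":1,"y":0.9,"z":0,"yaw":0},{"x":1,"y":0.9,"z":0,"yaw":0},{"x":1,"y":0.9,"z":0,"yaw":0},{"x":1,"y":0.9,"z":0,"yaw":0},{"x":0.5,"y":1,"z":0,"yaw":0}]'
```

```text
time_s: 0.93
tcp_pos: [0.3412, 0.4203, 0.2764]
time_s: 1.35
tcp_pos: [0.4224, 0.2634, 0.2774]
time_s: 1.77
tcp_pos: [0.4919, 0.1087, 0.2784]
eef_rot: [179.1, 0.0, -19.5]
contact_force: [0.8, 0.1, -0.4]
gripper_width: 0.0878
```

```bash

python3 -m inch '[{"x":0.2,"y":1,"z":0,"yaw":0},{"x":0.2,"y":1,"z":0,"yaw":0},{"x":0.2,"y":1,"z":0,"yaw":0},{"x":0.2,"y":1,"z":0,"yaw":0},{"x":0.2,"y":1,"z":0,"yaw":0}]' | head -2
python3 -m inch '[{"x":0.2,"y":1,"z":0,"yaw":0},{"x":0.2,"y":1,"z":0,"yaw":0},{"x":0.2,"y":1,"z":0,"yaw":0},{"x":0.2,"y":1,"z":0,"yaw":0},{"x":0.2,"y":1,"z":0,"yaw":0}]' | head -2
python3 -m inch '[{"x":0.2,"y":1,"z":0,"yaw":0},{"x":0.2,"y":1,"z":0,"yaw":0},{"x":0.2,"y":1,"z":0,"yaw":0},{"x":0.2,"y":1,"z":0,"yaw":0},{"x":0,"y":0,"z":0,"yaw":0}]'
python3 - <<'E'
from h import *
im,d,ci=snap('wrist','w1.png'); np.savez('w1',im=im,d=d,K=ci['mtx'],k1=ci['k1'],pose=ci['pose']); print(ci['pose'],r.get_state()['tcp_pos'],r.get_state()['eef_rot'])
E
```

```text
time_s: 2.18
tcp_pos: [0.4722, -0.0253, 0.2784]
time_s: 2.6
tcp_pos: [0.4501, -0.1575, 0.2798]
time_s: 3.02
tcp_pos: [0.4316, -0.2659, 0.2804]
eef_rot: [178.9, 0.5, -19.8]
contact_force: [0.3, 1.2, 0.0]
gripper_width: 0.0878
[[-0.33894352 -0.89358311 -0.29432384  0.51184061]
 [-0.94062579  0.32800361  0.08738853 -0.2912862 ]
 [ 0.01845037  0.30646837 -0.95170201  0.45888102]
 [ 0.          0.          0.          1.        ]] [ 0.43164294 -0.26474753  0.28030196] [178.91379832   0.50049857 -19.85432459]
```

View pics/w1.png

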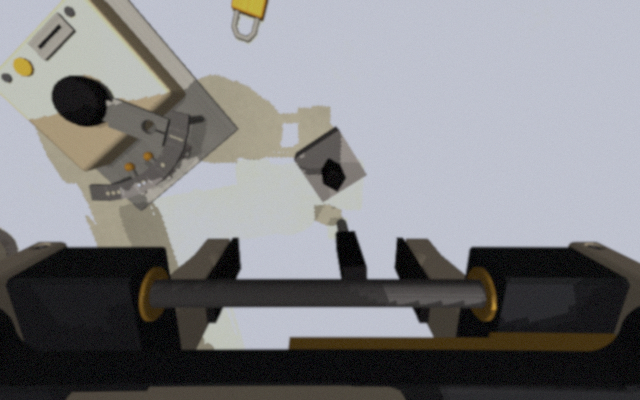

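The wrist view shows the rod handle at (333,173) on the holder, the decoy at (348,255), and the crank eye at about (150,126). Next I'll get the rod's centre and flats.

```bash
python3 - <<'E'
from h import *
z=np.load('w1.npz'); im,d=z['im'],z['d']; ci=dict(mtx=z['K'],k1=float(z['k1']),pose=z['pose'])
P=cloud(ci,d); g=im.max(2)
W=P[150:200,310:360]; gm=g[150:200,310:360]<40
# top face
v,u=np.nonzero((W[...,2]>.122)&(W[...,2]<.14)); print(len(u))
rc=cv2.minAreaRect(onz(ci,np.c_[u+310,v+150],.13)[:,:2].astype(np.float32)*1000); print('top',rc)
v,u=np.nonzero((W[...,2]>.05)&(W[...,2]<.067))
rc=cv2.minAreaRect(onz(ci,np.c_[u+310,v+150],.06)[:,:2].astype(np.float32)*1000); print('holder',rc)
v,u=np.nonzero(P[...,2][200:240,300:370]>.1); Q=P[200:240,300:370][v,u]; print('decoy',len(Q),Q.mean(0),Q.max(0)) 
print('eye',onz(ci,[[150,127]],.083))
# cap
m=np.zeros(g.shape,np.uint8); m[60:140,40:120]=g[60:140,40:120]<45
n,l,s,c=cv2.connectedComponentsWithStats(m);k=1+s[1:,4].argmax(); print('cap',s[k],onz(ci,c[k],.09))
c1=cv2.resize(im[80:170,70:230],None,fx=3.5,fy=3.5,interpolation=cv2.INTER_CUBIC)
c2=cv2.resize(im[130:220,290:380],None,fx=3.5,fy=3.5,interpolation=cv2.INTER_CUBIC)
cv2.imwrite('pics/wc.png',cv2.convertScaleAbs(np.hstack([c1,c2])[:,:,::-1],alpha=1.8))
E
```

```text
337
top ((425.5957336425781, -286.0723571777344), (20.557140350341797, 20.595136642456055), 39.95882034301758)
holder ((412.42041015625, -287.617919921875), (65.18243408203125, 66.3380126953125), 70.00613403320312)
decoy 10 [ 0.51184061 -0.2912862   0.45888102] [ 0.51184061 -0.2912862   0.45888102]
eye [[ 0.54674847 -0.10325044  0.083     ]]
cap [  53   77   58   49 2108] [[ 0.59694232 -0.05046825  0.09      ]]
```

View pics/wc.png

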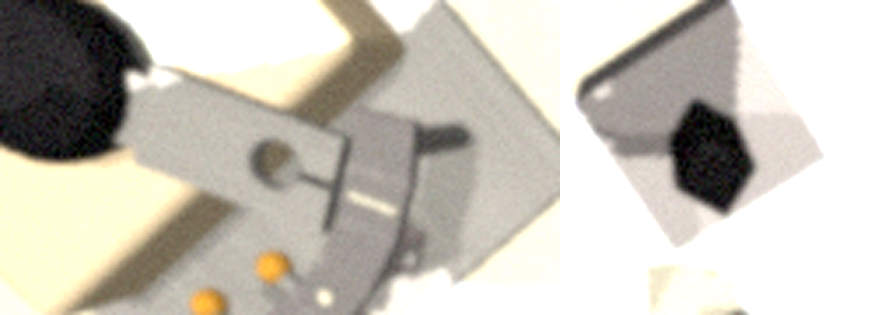

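```bash
python3 - <<'E'
from h import *
print(r.get_state()['joints'].round(1))
z=np.load('scene1.npz'); im,d=z['im'],z['d']; ci=dict(mtx=z['K'],k1=float(z['k1']),pose=z['pose'])
P=cloud(ci,d);g=im.max(2)
for nm,(a,b,c,e) in dict(decoy=(130,180,190,214),rod=(160,192,180,202)).items():
    m=(g[a:b,c:e]<50)&(d[a:b,c:e]>0); Q=P[a:b,c:e][m]; m2=Q[:,0]<.5;Q=Q[m2]; print(nm,len(Q),np.median(Q,0).round(3),Q.min(0).round(3),Q.max(0).round(3))
E
```

```text
[ -8.4   2.2 -13.3   1.  -75.2  78.3]
decoy 463 [ 0.335 -0.27   0.124] [ 0.318 -0.284  0.073] [ 0.435 -0.257  0.167]
rod 253 [ 0.43  -0.282  0.101] [ 0.329 -0.296  0.072] [ 0.437 -0.274  0.133]
```

```bash

python3 -m inch '[{"x":0,"y":0,"z":0,"yaw":1},{"x":0,"y":0,"z":0,"yaw":1},{"x":0,"y":0,"z":0,"yaw":1},{"x":0,"y":0,"z":0,"yaw":1},{"x":0,"y":0,"z":0,"yaw":1}]' | head -3
python3 -m inch '[{"x":0,"y":0,"z":0,"yaw":1},{"x":0,"y":0,"z":0,"yaw":1},{"x":0,"y":0,"z":0,"yaw":1},{"x":0,"y":0,"z":0,"yaw":0.5},{"x":0,"y":0,"z":0,"yaw":0}]'
```

```text
time_s: 3.48
tcp_pos: [0.4306, -0.2629, 0.2787]
eef_rot: [178.8, 0.3, -40.7]
time_s: 3.9
tcp_pos: [0.4306, -0.2587, 0.2776]
eef_rot: [178.8, 0.1, -55.5]
contact_force: [0.7, -0.7, 0.1]
gripper_width: 0.0875
```

```bash

python3 -m inch '[{"x":0.33,"y":0.45,"z":1,"yaw":-1},{"x":0.33,"y":0.45,"z":1,"yaw":-0.3},{"x":0,"y":0,"z":1,"yaw":0},{"x":0,"y":0,"z":0,"yaw":0},{"x":0,"y":0,"z":0,"yaw":0}]'
python3 - <<'E'
from h import *
im,d,ci=snap('wrist','w2.png'); np.savez('w2',im=im,d=d,K=ci['mtx'],k1=ci['k1'],pose=ci['pose']); s=r.get_state();print(s['tcp_pos'],s['eef_rot'],ci['pose'][:3,3])
E
```

```text
time_s: 4.32
tcp_pos: [0.4224, -0.2845, 0.2025]
eef_rot: [178.9, 0.0, -49.5]
contact_force: [0.6, -0.6, 0.6]
gripper_width: 0.0874
[ 0.42225612 -0.28416962  0.20229331] [ 1.78924944e+02  7.84444431e-02 -4.94880454e+01] [ 0.4791438  -0.34464219  0.38157843]
```

View pics/w2.png

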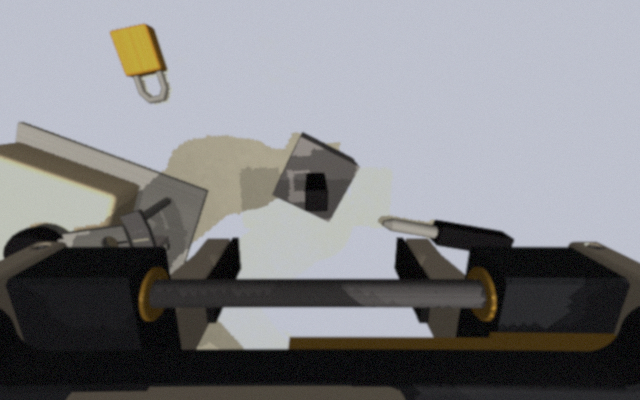

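The rod is at (316,187) and the holder is square around it. The decoy appears at (385–510, 220–240), so I'll check by projection whether it still stands.

```bash
cat >> h.py <<'E'
def load(f):
    z=np.load(f); return z['im'],z['d'],dict(mtx=z['K'],k1=float(z['k1']),pose=z['pose'])
def proj(ci,X):
    T=np.linalg.inv(ci['pose']); p=np.atleast_2d(X)@T[:3,:3].T+T[:3,3]; q=p[:,:2]/p[:,2:]; q=q*(1+ci['k1']*(q**2).sum(1,keepdims=True)); K=ci['mtx']; return q*[K[0,0],K[1,1]]+K[:2,2]
E
python3 - <<'E'
from h import *
for f in('w1.npz','w2.npz'):
    im,d,ci=load(f); print(proj(ci,[[.322,-.27,0],[.322,-.27,.167],[.424,-.286,.06],[.424,-.286,.13]]).round())
im,d,ci=load('w2.npz'); P=cloud(ci,d); g=im.max(2)
a,b,c,e=215,246,375,515
m=(d[a:b,c:e]>0)&(g[a:b,c:e]<60); Q=P[a:b,c:e][m]; print(len(Q), [Q[:,i].min().round(3) for i in range(3)],[Q[:,i].max().round(3) for i in range(3)])
W=P[165:225,280:350]
v,u=np.nonzero((W[...,2]>.122)&(W[...,2]<.14)); print(len(u))
print('top',cv2.minAreaRect(onz(ci,np.c_[u+280,v+165],.13)[:,:2].astype(np.float32)*1000))
im,d,ci=snap('top','t2.png'); c=cv2.resize(im[220:320,370:470],None,fx=4,fy=4); cv2.imwrite('pics/t2c.png',c[:,:,::-1])
print(d.shape)
E
```

```text
[[340. 222.]
 [353. 280.]
 [331. 167.]
 [334. 181.]]
[[365. 227.]
 [399. 306.]
 [315. 181.]
 [316. 201.]]
1437 [np.float64(0.175), np.float64(-0.382), np.float64(0.006)] [np.float64(0.398), np.float64(-0.317), np.float64(0.235)]
542
top ((425.3642272949219, -287.06842041015625), (18.96155548095703, 21.430084228515625), 40.15769577026367)
(400, 640)
```

View pics/t2c.png

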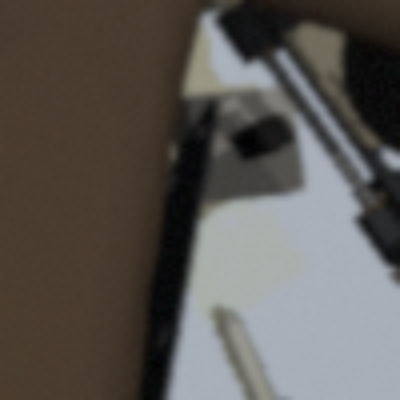

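The larger decoy has been knocked over and now lies on the table, probably from contact with the upper arm. The rod, holder and bystanders are unaffected. Both rod measurements agree to 1 mm, so I'm continuing the descent.

```bash

python3 -m inch '[{"x":0.15,"y":-0.1,"z":0.7,"yaw":0.1},{"x":0,"y":0,"z":0.7,"yaw":0},{"x":0,"y":0,"z":0.7,"yaw":0},{"x":0,"y":0,"z":0.6,"yaw":0},{"x":0,"y":0,"z":0,"yaw":0}]'

```

```text
time_s: 4.83
tcp_pos: [0.4336, -0.2868, 0.1429]
eef_rot: [179.4, -0.8, -49.7]
contact_force: [-1.5, 0.5, -0.2]
gripper_width: 0.0876
```

```bash

python3 -m inch '[{"x":-0.23,"y":0.25,"z":0,"yaw":0},{"x":0,"y":0,"z":0,"yaw":0},{"x":0,"y":0,"z":0,"yaw":0}]'
python3 - <<'E'
from h import *
s=r.get_state(); print(s['joints'].round(2),s['qd'].round(2),s['joint_torque'].round(1),s['tcp_pos'])
im,d,ci=snap('scene','s3.png'); cv2.imwrite('pics/s3c.png',cv2.resize(im[60:260,120:380],None,fx=2.6,fy=2.6)[:,:,::-1])
E
```

```text
time_s: 5.08
tcp_pos: [0.4268, -0.2867, 0.147]
eef_rot: [179.5, -1.0, -49.5]
contact_force: [-0.6, 1.0, 0.3]
gripper_width: 0.0874
[-11.16   7.6  -25.36   1.19 -56.54  50.96] [-0.04 -1.68  0.13 -0.12 -1.2   0.08] [ -0.  -36.7  25.7   6.1   0.1   0. ] [ 0.42683091 -0.28669646  0.14698383]
```

View pics/s3c.png

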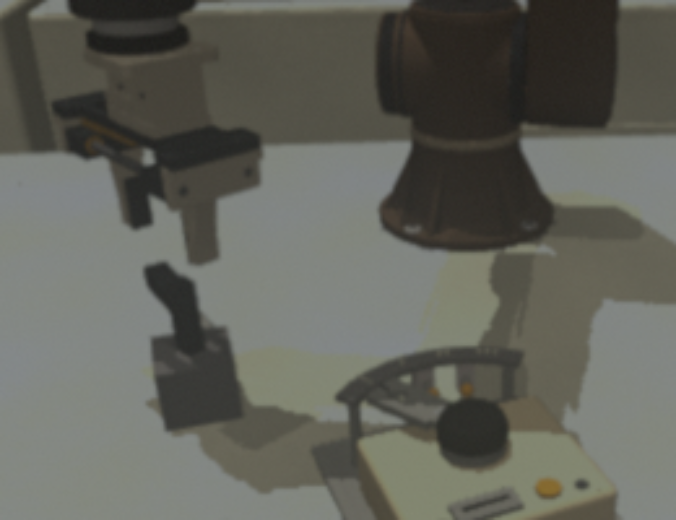

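```bash

python3 -m inch '[{"x":-0.1,"y":0.1,"z":0.5,"yaw":0},{"x":-0.1,"y":0.1,"z":0.5,"yaw":0},{"x":0,"y":0,"z":0,"yaw":0}]'

```

```text
time_s: 5.38
tcp_pos: [0.4223, -0.2873, 0.1255]
eef_rot: [179.8, -1.4, -49.5]
contact_force: [-1.0, 0.3, -0.2]
gripper_width: 0.0876
```

```bash

python3 -m inch '[{"x":0.05,"y":-0.1,"z":0.5,"yaw":0},{"x":0,"y":0,"z":0.5,"yaw":0},{"x":0,"y":0,"z":0.3,"yaw":0},{"x":0,"y":0,"z":0,"yaw":0}]'

```

```text
time_s: 5.72
tcp_pos: [0.4285, -0.2884, 0.0967]
eef_rot: [180.0, -1.7, -49.5]
contact_force: [-0.9, -0.8, 0.8]
gripper_width: 0.0879
```

```bash

python3 -m inch '[{"x":-0.15,"y":0.06,"z":0.12,"yaw":0},{"x":0,"y":0,"z":0,"yaw":0},{"x":0,"y":0,"z":0,"yaw":0}]'
python3 -m inch '[{"x":0,"y":0,"z":0,"yaw":0},{"x":0,"y":0,"z":0,"yaw":0},{"x":0,"y":0,"z":0,"yaw":0},{"x":0,"y":0,"z":0,"yaw":0},{"x":0,"y":0,"z":0,"yaw":0}]' -1 5

```

```text
time_s: 5.97
tcp_pos: [0.4258, -0.2869, 0.0952]
eef_rot: [180.0, -1.8, -49.5]
contact_force: [0.6, -0.3, 0.3]
gripper_width: 0.088
time_s: 6.38
tcp_pos: [0.4268, -0.2872, 0.0971]
eef_rot: [-179.9, -2.0, -49.4]
contact_force: [-0.3, 0.5, 0.6]
gripper_width: 0.0597
```

```bash

python3 -m inch '[{"x":-0.04,"y":0.02,"z":0.1,"yaw":0},{"x":0,"y":0,"z":0,"yaw":0},{"x":0,"y":0,"z":0.05,"yaw":0},{"x":0,"y":0,"z":0,"yaw":0},{"x":0,"y":0,"z":0,"yaw":0}]' 
python3 -m inch '[{"x":0,"y":0,"z":0.05,"yaw":0},{"x":0,"y":0,"z":0,"yaw":0},{"x":0,"y":0,"z":0,"yaw":0}]' 

```

```text
time_s: 6.8
tcp_pos: [0.4256, -0.2868, 0.0929]
eef_rot: [-179.9, -2.0, -49.5]
contact_force: [0.6, 0.3, 0.1]
gripper_width: 0.0268
time_s: 7.05
tcp_pos: [0.4256, -0.287, 0.0916]
eef_rot: [-179.9, -2.0, -49.4]
contact_force: [-0.1, 0.1, -0.0]
gripper_width: 0.0202
```

```bash

python3 -m inch '[{"x":0,"y":0,"z":0,"yaw":0},{"x":0,"y":0,"z":0,"yaw":0},{"x":0,"y":0,"z":-0.5,"yaw":0},{"x":0,"y":0,"z":-0.5,"yaw":0},{"x":0,"y":0,"z":0,"yaw":0}]' - 50
python3 -m inch '[{"x":0,"y":0,"z":-0.7,"yaw":0},{"x":0,"y":0,"z":-0.7,"yaw":0},{"x":0,"y":0,"z":-0.7,"yaw":0},{"x":0,"y":0,"z":-0.7,"yaw":0},{"x":0,"y":0,"z":0,"yaw":0}]' 

```

```text
time_s: 7.47
tcp_pos: [0.4255, -0.2862, 0.1163]
eef_rot: [-179.9, -1.9, -49.5]
contact_force: [1.3, 0.0, -1.3]
gripper_width: 0.0196
time_s: 7.88
tcp_pos: [0.4228, -0.2836, 0.1851]
eef_rot: [-180.0, -1.7, -49.5]
contact_force: [0.7, -0.4, -1.6]
gripper_width: 0.0196
```

```bash

python3 -m inch '[{"x":-0.22,"y":-0.84,"z":-0.2,"yaw":0},{"x":-0.22,"y":-0.84,"z":-0.2,"yaw":0},{"x":-0.22,"y":-0.84,"z":-0.1,"yaw":0},{"x":-0.22,"y":-0.84,"z":0,"yaw":0},{"x":-0.22,"y":-0.84,"z":0,"yaw":0}]' 
python3 -m inch '[{"x":-0.22,"y":-0.84,"z":0,"yaw":0},{"x":-0.22,"y":-0.84,"z":0,"yaw":0},{"x":-0.22,"y":-0.6,"z":0,"yaw":0},{"x":0,"y":0,"z":0,"yaw":0},{"x":0,"y":0,"z":0,"yaw":0}]' 

```

```text
time_s: 8.3
tcp_pos: [0.4825, -0.1925, 0.1927]
eef_rot: [180.0, -1.5, -49.9]
contact_force: [0.3, 0.2, -1.5]
gripper_width: 0.0195
time_s: 8.72
tcp_pos: [0.5161, -0.1366, 0.1849]
eef_rot: [179.7, -1.1, -49.8]
contact_force: [-0.9, 0.1, -1.5]
gripper_width: 0.0195
```

```bash

python3 -m inch '[{"x":-0.1,"y":-0.88,"z":-0.2,"yaw":0},{"x":-0.1,"y":-0.88,"z":-0.2,"yaw":0},{"x":0,"y":0,"z":0,"yaw":0},{"x":0,"y":0,"z":0,"yaw":0}]' 
python3 - <<'E'
from h import *
im,d,ci=snap('wrist'); np.savez('w3',im=im,d=d,K=ci['mtx'],k1=ci['k1'],pose=ci['pose']); s=r.get_state();print(s['tcp_pos'],s['eef_rot'])
imt,d,c=snap('top'); np.savez('t3',im=imt,d=d,K=c['mtx'],k1=c['k1'],pose=c['pose'])
ims,d,c=snap('scene'); np.savez('s3',im=ims,d=d,K=c['mtx'],k1=c['k1'],pose=c['pose'])
a=cv2.resize(im[130:370,200:440],(400,400)); e=cv2.resize(ims[150:290,230:370],(400,400))
cv2.imwrite('pics/c3.png',cv2.convertScaleAbs(np.hstack([a,e])[:,:,::-1],alpha=1.7))
E
```

```text
time_s: 9.05
tcp_pos: [0.5439, -0.1047, 0.1908]
eef_rot: [179.5, -0.8, -49.9]
contact_force: [-0.2, 0.1, -3.2]
gripper_width: 0.0196
[ 0.54385201 -0.10486678  0.19074616] [179.47375321  -0.84527957 -49.91458246]
```

View pics/c3.png

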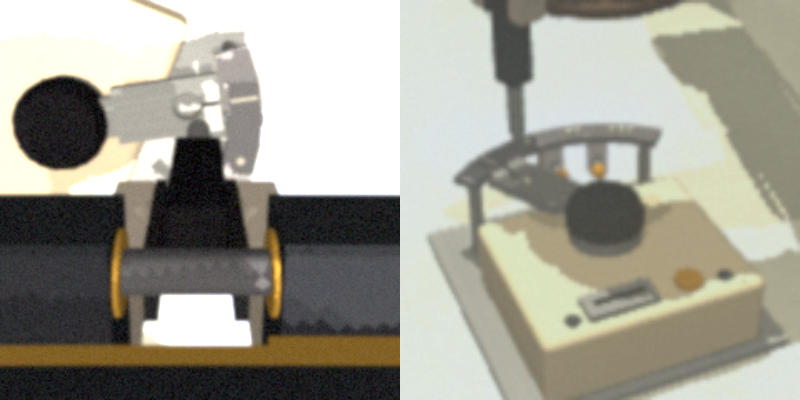

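The wrist crop shows the eye at about (188,104) and the rod tip at about (198,122). I'll convert both to positions.

```bash
python3 - <<'E'
from h import *
im,d,ci=load('w3.npz')
f=lambda x,y:[200+x*.6-.2,130+y*.6-.2]
e=onz(ci,f(188,104),.083)[0]; t=onz(ci,f(198,123),.109)[0]
c=onz(ci,f(62,122),.094)[0]
dd=(e-t)[:2]; th=np.radians(-49.9); X=np.array([np.cos(th),np.sin(th)]); Y=np.array([np.sin(th),-np.cos(th)])
print('eye',e,'tip',t,'cap',c,np.linalg.norm((e-c)[:2]),np.degrees(np.arctan2(*(e-c)[[1,0]])),'tool d',dd@X,dd@Y)
P=cloud(ci,d); v,u=[int(q) for q in f(150,105)[::-1]]; print('crank z',P[v,u], 'capz',P[203,237])
E
```

```text
eye [ 0.5482317 -0.1029658  0.083    ] tip [ 0.54183392 -0.10386667  0.109     ] cap [ 0.59755554 -0.05189344  0.094     ] 0.07100159791366382 -134.00222464534403 tool d 0.003431869007950033 -0.00547407570227594
crank z [ 0.56579697 -0.08850001  0.08296912] capz [ 0.59755531 -0.05194254  0.09412106]
```

```bash

python3 -m inch '[{"x":0.11,"y":-0.17,"z":0.2,"yaw":0},{"x":0,"y":0,"z":0.3,"yaw":0},{"x":0,"y":0,"z":0.3,"yaw":0},{"x":0,"y":0,"z":0,"yaw":0}]' 

```

```text
time_s: 9.53
tcp_pos: [0.5475, -0.1068, 0.169]
eef_rot: [179.5, -0.8, -50.1]
contact_force: [0.0, 0.8, -1.5]
gripper_width: 0.0194
```

```bash

python3 -m inch '[{"x":-0.04,"y":-0.1,"z":0,"yaw":0},{"x":0,"y":0,"z":0.25,"yaw":0},{"x":0,"y":0,"z":0.2,"yaw":0},{"x":0,"y":0,"z":0,"yaw":0}]' 

```

```text
time_s: 9.87
tcp_pos: [0.5486, -0.1047, 0.1558]
eef_rot: [179.5, -0.8, -50.1]
contact_force: [0.2, 0.3, -1.6]
gripper_width: 0.0198
```

```bash

python3 -m inch '[{"x":0,"y":0,"z":0.3,"yaw":0},{"x":0,"y":0,"z":0.3,"yaw":0},{"x":0,"y":0,"z":0,"yaw":0}]' 

```

```text
time_s: 10.12
tcp_pos: [0.5487, -0.1048, 0.1393]
eef_rot: [179.5, -0.8, -50.1]
contact_force: [0.2, 0.8, -1.7]
gripper_width: 0.0199
```

```bash

python3 -m inch '[{"x":0,"y":0,"z":0.35,"yaw":0},{"x":0,"y":0,"z":0.3,"yaw":0},{"x":0,"y":0,"z":0.2,"yaw":0},{"x":0,"y":0,"z":0,"yaw":0}]' 

```

```text
time_s: 10.45
tcp_pos: [0.5487, -0.105, 0.1154]
eef_rot: [179.5, -0.8, -50.1]
contact_force: [0.8, 1.0, -2.0]
gripper_width: 0.0196
```

```bash

python3 -m inch '[{"x":0,"y":0,"z":0.04,"yaw":0},{"x":0,"y":0,"z":0,"yaw":0},{"x":0,"y":0,"z":0,"yaw":0},{"x":0,"y":0,"z":0,"yaw":0},{"x":0,"y":0,"z":0,"yaw":0}]' - 60
python3 - <<'E'
from h import *
im,d,ci=snap('wrist'); np.savez('w4',im=im,d=d,K=ci['mtx'],k1=ci['k1'],pose=ci['pose'])
ims,d,c=snap('scene')
a=cv2.resize(im[130:370,200:440],(400,400)); e=cv2.resize(ims[130:270,230:370],(400,400))
cv2.imwrite('pics/c4.png',cv2.convertScaleAbs(np.hstack([a,e])[:,:,::-1],alpha=1.7))
E
```

```text
time_s: 10.87
tcp_pos: [0.5491, -0.105, 0.115]
eef_rot: [179.5, -0.8, -50.1]
contact_force: [-0.4, 0.3, -1.7]
gripper_width: 0.0193
```

View pics/c4.png

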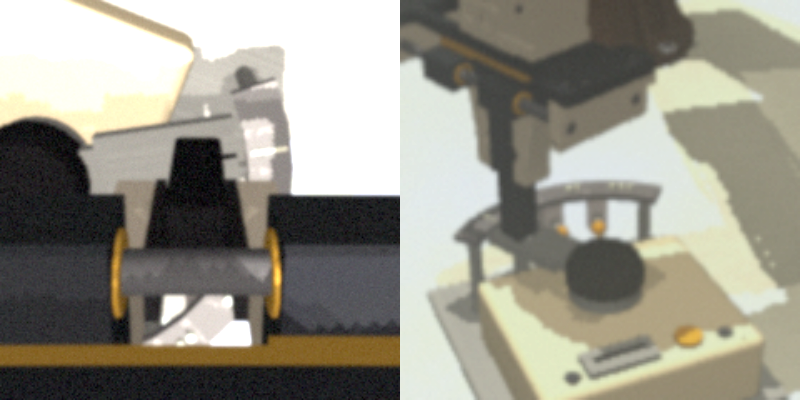

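The rod is fully in the eye with its shoulder on the crank, and the crank still points at the rest line. Before the push I'll turn the gripper about the rod, so that the push bears on the pad faces.

```bash
python3 - <<'E'
from h import *
im,d,ci=load('w4.npz'); p=onz(ci,[[200+100*.6,130+133*.6],[200+225*.6,130+116*.6]],.083); v=p[1]-p[0]; print(p,np.degrees(np.arctan2(v[1],v[0])))
E
python3 -m inch '[{"x":0,"y":0,"z":0,"yaw":-0.8},{"x":0,"y":0,"z":0,"yaw":-0.8},{"x":0,"y":0,"z":0,"yaw":-0.8},{"x":0,"y":0,"z":0,"yaw":-0.8},{"x":0,"y":0,"z":0,"yaw":0}]'
```

```text
[[ 0.58704373 -0.08500015  0.083     ]
 [ 0.55042087 -0.12548582  0.083     ]] -132.1321223981953
time_s: 11.38
tcp_pos: [0.5489, -0.1043, 0.1149]
eef_rot: [179.4, -0.7, -36.7]
contact_force: [-0.2, 1.1, 0.1]
gripper_width: 0.019
```

```bash

python3 -m inch '[{"x":0,"y":0,"z":0,"yaw":-0.8},{"x":0,"y":0,"z":0,"yaw":-0.8},{"x":0,"y":0,"z":0,"yaw":-0.8},{"x":0,"y":0,"z":0,"yaw":-0.8},{"x":0,"y":0,"z":0,"yaw":-0.8}]' | head -4
python3 -m inch '[{"x":0,"y":0,"z":0,"yaw":-0.8},{"x":0,"y":0,"z":0,"yaw":-0.8},{"x":0,"y":0,"z":0,"yaw":-0.8},{"x":0,"y":0,"z":0,"yaw":-0.8},{"x":0,"y":0,"z":0,"yaw":0}]'
```

```text
time_s: 11.8
tcp_pos: [0.5493, -0.1034, 0.1149]
eef_rot: [179.3, -0.5, -20.7]
contact_force: [0.3, 1.7, -1.3]
time_s: 12.22
tcp_pos: [0.5495, -0.1025, 0.1149]
eef_rot: [179.3, -0.4, -7.7]
contact_force: [0.2, 1.2, -1.6]
gripper_width: 0.0196
```

```bash

python3 -m inch '[{"x":-0.2,"y":-0.11,"z":0,"yaw":0},{"x":-0.2,"y":-0.11,"z":0,"yaw":0},{"x":-0.1,"y":-0.1,"z":0,"yaw":0}]'
```

```text
time_s: 12.47
tcp_pos: [0.5419, -0.0937, 0.1161]
eef_rot: [179.3, -0.8, -8.2]
contact_force: [3.1, -3.7, -2.9]
gripper_width: 0.0195
```

```bash

python3 -m inch '[{"x":-0.2,"y":-0.15,"z":0.03,"yaw":0},{"x":-0.2,"y":-0.18,"z":0.03,"yaw":0},{"x":-0.15,"y":-0.2,"z":0.02,"yaw":0}]'
```

```text
time_s: 12.72
tcp_pos: [0.5335, -0.0796, 0.1161]
eef_rot: [179.2, -1.4, -8.5]
contact_force: [3.0, -5.1, -1.1]
gripper_width: 0.0198
```

```bash

python3 -m inch '[{"x":-0.2,"y":-0.2,"z":0.03,"yaw":0},{"x":-0.18,"y":-0.22,"z":0.03,"yaw":0},{"x":-0.12,"y":-0.22,"z":0.03,"yaw":0}]'
```

```text
time_s: 12.97
tcp_pos: [0.5256, -0.0625, 0.1156]
eef_rot: [179.1, -1.8, -8.7]
contact_force: [4.3, -3.7, 0.3]
gripper_width: 0.0193
```

```bash

python3 -m inch '[{"x":-0.08,"y":-0.24,"z":0.03,"yaw":0},{"x":-0.05,"y":-0.24,"z":0.03,"yaw":0},{"x":-0.03,"y":-0.22,"z":0.02,"yaw":0}]'
```

```text
time_s: 13.22
tcp_pos: [0.5237, -0.046, 0.1149]
eef_rot: [178.8, -1.9, -9.0]
contact_force: [1.7, -8.6, 1.4]
gripper_width: 0.0196
```

```bash

python3 -m inch '[{"x":0,"y":-0.25,"z":0.02,"yaw":0},{"x":0.03,"y":-0.22,"z":0.02,"yaw":0},{"x":0.03,"y":-0.12,"z":0,"yaw":0}]'
```

```text
time_s: 13.47
tcp_pos: [0.525, -0.034, 0.115]
eef_rot: [178.5, -1.8, -9.2]
contact_force: [0.5, -6.0, -0.1]
gripper_width: 0.0194
```

```bash

python3 -m inch '[{"x":0.02,"y":-0.1,"z":0,"yaw":0},{"x":0,"y":-0.06,"z":0,"yaw":0},{"x":0,"y":-0.05,"z":0,"yaw":0},{"x":0,"y":-0.05,"z":0,"yaw":0},{"x":0,"y":-0.05,"z":0,"yaw":0}]'
python3 - <<'E'
from h import *
im,d,ci=snap('wrist'); np.savez('w5',im=im,d=d,K=ci['mtx'],k1=ci['k1'],pose=ci['pose'])
imt,d,ct=snap('top'); ims,d,c=snap('scene')
s=r.get_state(); print(s['tcp_pos'],s['contact_force'],s['eef_rot'])
a=cv2.resize(im[110:350,160:480],(533,400)); e=cv2.resize(ims[130:270,230:320],(257,400))
cv2.imwrite('pics/c5.png',cv2.convertScaleAbs(np.hstack([a,e])[:,:,::-1],alpha=1.7))
E
```

```text
time_s: 13.88
tcp_pos: [0.5234, -0.0305, 0.1153]
eef_rot: [177.9, -1.7, -9.6]
contact_force: [3.9, -6.4, -3.3]
gripper_width: 0.0193
[ 0.52350228 -0.03045853  0.1153347 ] [ 2.56519202 -6.87700913 -2.59270699] [177.90764022  -1.69802647  -9.62062639]
```

View pics/c5.png

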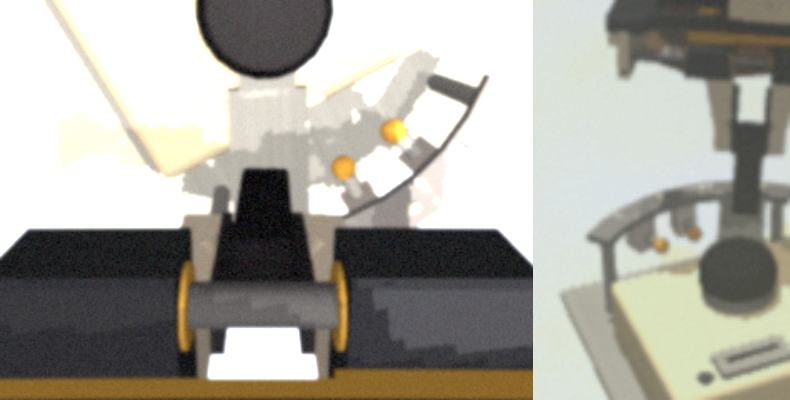

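The view shows the crank lying under the rod near the end of the scale, past the third plunger, with the rod upright in the fingers. I'll check the angle from the crank's edges.

```bash
python3 - <<'E'
from h import *
im,d,ci=load('w5.npz')
f=lambda x,y:[160+x*.6-.2,110+y*.6-.2]
g=cv2.cvtColor(im,cv2.COLOR_RGB2GRAY).astype(float); g=cv2.GaussianBlur(g,(3,3),0)
for side,x0 in(('L',298),('R',343)):
    pts=[]
    for y in range(168,205,2):
        row=np.abs(np.diff(g[y,x0-7:x0+8])); k=row.argmax(); pts.append([x0-7+k+.5,y]) if row[k]>4 else 0
    p=onz(ci,pts,.083)[:,:2]; vx,vy,px,py=cv2.fitLine((p*1000).astype(np.float32),cv2.DIST_HUBER,0,.01,.01).ravel()
    a=np.degrees(np.arctan2(vy,vx)); print(side,len(p),a,px,py,'dial',[np.radians((-132.1-x)%360-0) if 0 else np.radians(((-132.1-x)%180)) for x in (a,)])
print('cap',onz(ci,f(264,10),.094),'tcp',r.get_state()['tcp_pos'])
E
```

```text
L 17 -8.423564 553.1386 -21.787836 dial [np.float32(0.98303145)]
R 12 -8.066765 548.2165 -55.703358 dial [np.float32(0.9768042)]
cap [[ 0.5973936  -0.04467626  0.094     ]] tcp [ 0.52350228 -0.03045853  0.1153347 ]
```

```bash
python3 - <<'E'
from h import *
im,d,ci=load('w3.npz')
g=cv2.GaussianBlur(cv2.cvtColor(im,cv2.COLOR_RGB2GRAY).astype(float),(3,3),0)
# crop px: upper edge (115,88)-(215,72); lower (110,143)-(190,136)
for nm,(a,b) in dict(up=((115,88),(215,72)),lo=((118,142),(178,136))).items():
    a=np.array(a)*.6+[200,130]; b=np.array(b)*.6+[200,130]; pts=[]
    for x in range(int(a[0]),int(b[0])):
        y0=int(round(a[1]+(b[1]-a[1])*(x-a[0])/(b[0]-a[0]))); c=np.abs(np.diff(g[y0-5:y0+6,x])); k=c.argmax(); pts.append([x,y0-5+k+.5])
    p=onz(ci,pts,.083)[:,:2]; L=cv2.fitLine((p*1000).astype(np.float32),cv2.DIST_HUBER,0,.01,.01).ravel(); n=np.array([-L[1],L[0]]); res=(p*1000-L[2:])@n
    print(nm,len(p),np.degrees(np.arctan2(L[1],L[0])),L[2:],np.abs(res).mean())
E
python3 -m inch '[{"x":0,"y":-0.05,"z":0,"yaw":0},{"x":0,"y":-0.05,"z":0,"yaw":0}]'
```

```text
up 60 44.475937 [ 569.4265  -103.92372] 0.9750352932123686
lo 36 46.619576 [554.777   -68.06231] 0.6951332574946502
time_s: 14.2
tcp_pos: [0.5234, -0.0297, 0.1154]
eef_rot: [177.7, -1.7, -9.8]
contact_force: [3.3, -6.7, -3.1]
gripper_width: 0.0192
```

```bash

python3 -m inch '[{"x":0.02,"y":-0.09,"z":0,"yaw":0},{"x":0.01,"y":-0.07,"z":0,"yaw":0}]'
python3 -m inch '[{"x":0.01,"y":-0.09,"z":0,"yaw":0},{"x":0.01,"y":-0.07,"z":0,"yaw":0}]'
```

```text
time_s: 14.37
tcp_pos: [0.524, -0.0278, 0.1154]
eef_rot: [177.5, -1.7, -10.0]
contact_force: [3.4, -6.2, -2.0]
gripper_width: 0.0195
time_s: 14.53
tcp_pos: [0.5245, -0.0259, 0.1155]
eef_rot: [177.3, -1.7, -10.1]
contact_force: [2.6, -6.5, -2.8]
gripper_width: 0.0194
```

```bash

python3 -m inch '[{"x":0,"y":-0.03,"z":0,"yaw":0},{"x":0,"y":-0.03,"z":0,"yaw":0},{"x":0,"y":-0.03,"z":0,"yaw":0}]'
python3 - <<'E'
from h import *
for i in range(8):
    im,d,ci=snap('wrist'); s=r.get_state(); print(s['time_s'],s['tcp_pos'].round(4),s['contact_force'].round(1))
np.savez('w6',im=im,d=d,K=ci['mtx'],k1=ci['k1'],pose=ci['pose'])
g=cv2.GaussianBlur(cv2.cvtColor(im,cv2.COLOR_RGB2GRAY).astype(float),(3,3),0)
for x0 in(298,343):
    pts=[]
    for y in range(168,205,2):
        row=np.abs(np.diff(g[y,x0-8:x0+9])); k=row.argmax()
        if row[k]>4: pts.append([x0-8+k+.5,y])
    p=onz(ci,pts,.083)[:,:2]; L=cv2.fitLine((p*1000).astype(np.float32),cv2.DIST_HUBER,0,.01,.01).ravel(); print(len(p),np.degrees(np.arctan2(L[1],L[0])))
a=cv2.resize(im[110:350,160:480],(800,600)); cv2.imwrite('pics/c6.png',cv2.convertScaleAbs(a[:,:,::-1],alpha=1.7))
E
```

```text
time_s: 14.78
tcp_pos: [0.524, -0.0263, 0.1156]
eef_rot: [177.0, -1.7, -10.4]
contact_force: [4.0, -6.1, -2.5]
gripper_width: 0.0194
14.8333 [ 0.524  -0.0263  0.1156] [ 3.2 -5.7 -2.7]
14.8833 [ 0.524  -0.0263  0.1157] [ 3.8 -6.9 -2.8]
14.9333 [ 0.524  -0.0263  0.1156] [ 3.9 -6.6 -4. ]
14.9833 [ 0.524  -0.0263  0.1156] [ 3.5 -6.5 -3.3]
15.0333 [ 0.524  -0.0263  0.1156] [ 3.8 -6.5 -2.6]
15.0833 [ 0.524  -0.0263  0.1156] [ 3.6 -6.  -2. ]
15.1333 [ 0.524  -0.0263  0.1157] [ 3.2 -6.7 -3.3]
15.1833 [ 0.524  -0.0263  0.1156] [ 3.7 -6.4 -2.6]
17 -11.3847475
18 -14.437308
```

View pics/c6.png

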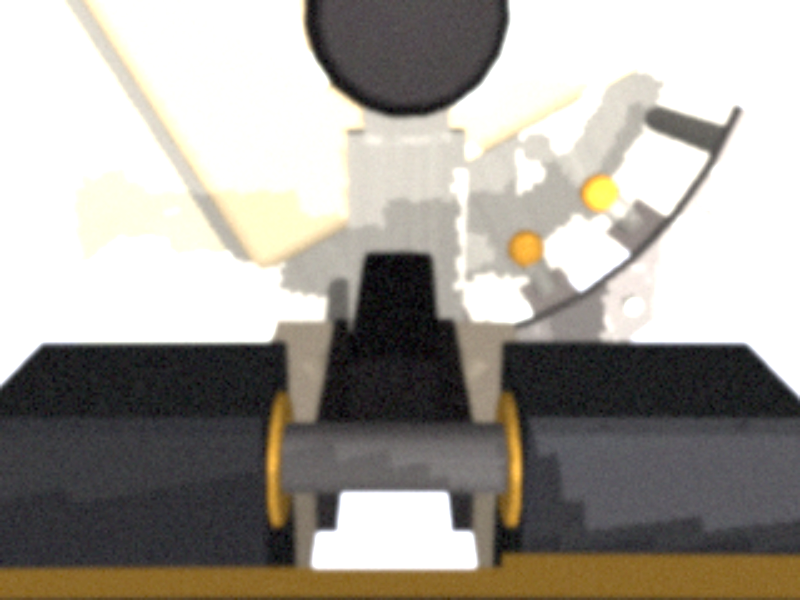

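The hold is steady: about 7 N of push, and no movement over 0.4 s. The crank is past the third plunger and both angle estimates fall inside the window, so I'm handing in.

```bash
python3 - <<'E'
from h import *
r.close_job(); print(r.get_state()['tcp_pos'])
E
```

```text
the job is handed in; nothing more can be done
the job is handed in; nothing more can be done
```

I took the smaller rod out of its holder and lowered it fully into the crank's eye with the dial at rest. I then pushed the dial clockwise to the third station and handed in while holding it there, at about 15 s of robot time. The hand-in gives no verdict.

**Last checks:**
- **Hold:** the arm did not move over 0.4 s, with about 7 N on the wrist. The grip was set to 60 N and the fingers stood at 19.4 mm on the handle.
- **Rod:** by the arm's pose, the shoulder was about 1 mm above the crank's face and the fingertips about 20 mm above it. The gripper was tilted about 3.5°, inside the limit.
- **Dial angle:** the two estimates disagree a little but both fall in the 0.96 to 1.14 window. The crank's edges in the wrist picture give about 1.0 to 1.07 rad, and the rod's travel gives about 1.05 to 1.1 rad. The two edges themselves differed by 3°. I never felt the hard stop, and I could not see the three pips because the gripper hid them.

**What went wrong:** the larger look-alike rod was knocked over while I approached the holder, probably by the upper arm. It stayed on the work surface. I never moved the arm near the bottle, mug or padlock, but I did not measure their positions again at the end.

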